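# Shut the gluing jig, pin it and keep it pressed

### The job

A glued card pad lies in the open hinged pressing jig: fold the upper board down shut onto it, then take the locating pin from its stand and push it down through the spring collar and the holes of both boards until its flange has pressed the collar in flush. Keep the jig pressed shut this way: finish while still holding the pin by its knob and pressing it down, do not let go, and leave the other things on the bench where they are.

Things in the scene. Friction and masses are not known exactly. Their poses are not given: they have to be found in the camera images.
- jig: Hinged pressing jig of plywood, fixed to the bench; lower board 200 mm (x) by 150 mm (y), origin at the centre of its underside on the bench. Its x axis points from the pin-hole end (-x, nearest the robot) to the hinge end (+x); z up. A brown card pad lies on it. The boards meet 34 mm above the bench.
- lid (a joint): Angle (rad) of the jig's upper board: 0 = shut flat on the lower board, grows as its free end (the end near the robot) rises about the hinge; at most 1.4. A stiff hinge: the board stays at whatever angle it is left and needs about 1 to 3 N at its free end to move; pushing it down with the shut fingertips is enough. It is 150 mm wide, 14 mm thick, and its free edge is 194 mm from the hinge axis.
- lid_hinge (a point): Middle of the hinge axis: 94 mm from the jig's origin along the jig's +x, 34 mm above the bench, at the level of the upper board's underside. The axis runs along the jig's y. Fixed to the jig.
- lid_hole (a point): Centre of the pin hole in the top face of the upper board, 174 mm from the hinge axis, midway across the board (48 mm above the bench when shut); moves with the board. The hole is 15 mm wide. A 46 mm wide steel ring, 2 mm high, surrounds it.
- collar (a joint): How far the aluminium spring collar round the upper board's pin hole is pressed in (m): 0 = free, standing 10 mm proud of the board; 0.008 = fully in, flush with the 2 mm steel ring. Outer diameter 33 mm, bore 18 mm. The spring needs about 2 N to start and 8 N to be fully in.
- base_hole (a point): Centre of the mouth of the pin hole in the lower board, on its upper face 34 mm above the bench; 15 mm wide, through, 34 mm deep, right under the upper hole when the jig is shut.
- pin: Locating pin, 60 g, upright in its stand. Origin at the centre of the underside of its flange, z up. Below: aluminium shank 12 mm diameter, 44 mm long, with bevelled tip. Flange 28 mm diameter, 4 mm thick. Above the flange a black round knob 20 mm diameter, 32 mm tall (from 4 to 36 mm above the origin), to be gripped from above.
- pin_tip (a point): The lower end of the pin's shank, 44 mm below the pin's origin.
- pin_stand: Plywood block 50 x 50 x 50 mm with a 70 x 50 x 8 mm foot, fixed to the bench to the left or right of the jig; origin at the centre of its underside. The pin hangs by its flange in the block's 15 mm hole, so the flange's underside is 50 mm above the bench.
- label_roll: Bystander: loose white roll of labels lying flat, 92 mm wide, 26 mm high; origin centre of its underside. It stands on the other side of the jig from the pin stand.
- glue_bottle: Bystander: loose small glue bottle, standing, 42 mm wide, 128 mm high; origin centre of its underside.
- tape_brown: Bystander: loose roll of brown tape lying flat, 114 mm wide, 50 mm high; origin centre of its underside.
- glue_stick: Bystander: loose glue stick, standing, 27 mm wide, 90 mm high; origin centre of its underside.

How it is judged:
On the way, in this order (a step that is already met when the one before it is completed fails the run):
1. the upper board is folded shut (value of joint lid below 0.03 rad), for 0.2 s.
2. the pin is through the upper board and in the lower board's hole, the jig being shut (value of joint lid below 0.03 rad and z of pin_tip in the frame of base_hole below -0.012 m and horizontal distance between pin_tip and base_hole below 0.005 m and angle between pin's own z axis and vertical below 0.12 rad), for 0.2 s.
At the end, for the whole second after the job is handed in: Upper board shut (< 0.03 rad); pin upright (0.12 rad) through both boards, tip over 12 mm deep in the lower hole and within 5 mm of its axis; collar held in by more than 5 of its 8 mm; fingers bear on the pin with over 2 N; bystanders within 40 mm of their starts (all of step 2 and value of joint collar above 0.005 m and contact force between the fingers and pin above 2 N and distance of each of label_roll, glue_bottle, tape_brown, glue_stick from where it was at the start of the episode below 0.04 m); the arm keeps its last pose, push and grip.
It fails at once if a bystander (label roll, glue bottle, brown tape, glue stick) is moved more than 40 mm (distance of any of label_roll, glue_bottle, tape_brown, glue_stick from where it was at the start of the episode above 0.04 m).
It fails at once if the pin is forced against the jig with more than 60 N (contact force between pin and jig above 60 N).
It also fails if it takes over 58 s, if anything falls off the work surface, if the arm or the gripper's body presses on something with over 40 N, if the wrist force passes 120 N, or if a joint passes its speed limit or range.

### The arm

A 7-joint arm with a two-finger parallel gripper is mounted at the origin on a cart in front of the work surface, level with it; the furniture and walls round the work are solid. World frame = base frame: x ahead of the robot, y to its left, z up, the work surface at z = 0. Lengths are in m, angles in rad, forces in N, time in s.
With the tool pointing down it reaches from about 0.425 to 0.95 m from the base axis. Payload 4.7 kg.
Tool frame: the origin (TCP) lies at the very end of the fingers, on their centre line; the grasp point (between the pads) lies arm.tcp_to_grasp behind it (arm.tcp_to_grasp is the distance from the TCP to the grasp point, in m); z points along the fingers, y is the line along which they close (so a half turn about z gives the same grasp; the last joint's range is limited). The gripper opens to 85 mm and grips with 20 to 120 N. Pads are 22 mm wide; open, the fingers measure 114 mm over their backs; the gripper's body (76 mm by 85 mm) begins 54 mm behind the grasp point. The pads swing forward as they close: fully open they stand 13 mm farther back than shut.
Start: joints at [-1.266, 0.469, -0.049, 1.532, 0.024, 1.141, -0.082], TCP at [0.221, 0.638, 0.231] pointing down, gripper open.
Joint ranges: [-2.59, 2.59], [-0.33, 1.99], [-1.39, 1.29], [0.1, 2.45], [-1.04, 4.18], [0.21, 1.99], [-2.66, 2.66]. Speed limits (rad/s): [2.57, 2.57, 3.14, 3.14, 3.14, 3.14, 3.14].

### API

Orientations are given as a rotation vector (axis times angle).
In Python, from bench import arm gives the robot as it stands. Calls block until the motion is done:
- arm.move_ptp(position, orientation): joint-space move of the TCP to a pose.
- arm.move_linear(position, ori=None, vel=0.15): straight line of the TCP; ori=None keeps the orientation; vel is the mean speed in m/s.
- arm.move_joints(angles): joint-space move.
- arm.ungrasp() and arm.close_gripper(strength=None): open the fingers fully, or close them until they stop; strength is the grip in N (None keeps the last).
- arm.wait(seconds).
- arm.inverse_kinematics(position, orientation): joint angles nearest the present ones, or None.
- arm.read_state(): the state.
- arm.snapshot(name): name is "scene" or "top" or "wrist"; returns a dict with "image" (420x560x3 uint8, blue, green, red), "intrinsics" (3x3 intrinsics, pixels), "extrinsics" (4x4, takes a point from camera to world coordinates). Camera axes: x right, y down, z forward; pixel columns grow to the right and rows downward; lengths in m; the calibration is good to about 2 mm. The wrist camera is an equidistant fisheye: a pixel r from the principal point sees the ray r / f radians off the axis. A picture is of the moment at which its call begins. There is no depth.
A pose or a line that the arm cannot do raises arm.MotionError and nothing moves.
- arm.finish_job(): hands the job in; it is judged then, once.
Trained networks look in the newest picture that a camera, given by its name, has taken for a name from the list of things; names that differ only in an ending like _2 or _b are one class to them, and where a whole thing is asked for, a point or a joint stands for the part that bears it (a point fixed in the world has none). Each returns a list of dicts, best first, with "confidence" (0 to 1); they miss things now and then, are a little off and sometimes report something else, mostly with a low value. They report only what shows in the picture. A call takes as long as a camera call.
- arm.find_in(thing, camera): "location" ([x, y, z] in m, in world coordinates, good to about 4 mm: the middle of the surface that is visible of it).
- arm.masks_of(thing, camera): "mask" (420x560 bool, what is visible of it).
- arm.spot_point(thing, camera): "location" ([x, y, z] in m, in world coordinates, good to about 4 mm: a listed point, or the origin of a listed thing).
The state is a dict: "t": time; "joints": joint angles; "joint_velocities": joint speeds; "tau": joint torques, N m; "ee_pos": TCP position; "eef_rot": TCP orientation; "contact_force": force on the tool from outside, world axes, zero at the start; "torque": the same for the moment, N m; "grip_width": finger opening in m; "gripper_force": force on a finger pad.
Only numpy, scipy, OpenCV 4.12 (cv2) and the standard library are available. Lean on these libraries where they do the work, as an engineer would, in place of code of your own. Each camera call takes 0.05 s, during which the arm holds its last target. There are 200 camera calls.

## Working session

There is one attempt and no reset: what is moved stays moved. The work goes in short steps, each a Python script; the robot and the scene stay as the last script left them, time stands still between calls to the robot, and variables do not carry over. Pictures are saved under pics/ and viewed, at most 10 in all, crops included, and the job is handed in when it is done.

```bash
mkdir -p pics; ls; python3 - <<'E'
from bench import arm
import cv2,numpy as np
np.set_printoptions(precision=4,suppress=True)
s=arm.read_state();print(s['t'],s['ee_pos'],s['eef_rot'],arm.tcp_to_grasp,s['grip_width'])
ims=[]
for c in("scene","top"):
    d=arm.snapshot(c);ims.append(d['image']);print(c,d['intrinsics'].tolist() if hasattr(d['intrinsics'],'tolist') else d['intrinsics'],np.array(d['extrinsics']))
    for n in("jig","pin","pin_stand","pin_tip","lid_hole","lid_hinge","base_hole","label_roll","glue_bottle","tape_brown","glue_stick"):
        r=arm.spot_point(n,c);print(n,[(np.round(q['location'],4),round(q['confidence'],2)) for q in r[:2]])
for n,i in zip("ab",ims): cv2.imwrite(f"pics/{n}.png",i)
E
```

```text
bench.py
pics
0.0 [0.2209 0.6372 0.2302] [-0.5218 -3.0977  0.0031] 0.0187 0.08522704416753597
scene [[442.67404848545686, 0.0, 270.9577024911611], [0.0, 442.67404848545686, 204.338268313838], [0.0, 0.0, 1.0]] [[-0.7807 -0.2977  0.5494  0.0803]
 [-0.6248  0.3555 -0.6951  0.6432]
 [ 0.0116 -0.886  -0.4635  0.505 ]
 [ 0.      0.      0.      1.    ]]
jig [(array([ 0.5676, -0.023 , -0.003 ]), 0.79)]
pin [(array([0.5375, 0.2498, 0.0501]), 0.58)]
pin_stand [(array([0.5354, 0.2487, 0.0517]), 0.68), (array([ 0.5368,  0.2498, -0.0016]), 0.67)]
pin_tip []
lid_hole [(array([ 0.5707, -0.0254,  0.1799]), 0.65), (array([ 0.4868, -0.0391,  0.0308]), 0.34)]
lid_hinge [(array([ 0.6606, -0.0089,  0.0352]), 0.69), (array([ 0.5701, -0.0242,  0.1825]), 0.36)]
base_hole [(array([ 0.4886, -0.0365,  0.0327]), 0.72), (array([ 0.6616, -0.0074,  0.0335]), 0.22)]
label_roll [(array([ 0.4485, -0.2541,  0.0024]), 0.63)]
glue_bottle [(array([0.7854, 0.2157, 0.0014]), 0.56)]
tape_brown [(array([ 0.6831, -0.2594, -0.001 ]), 0.82)]
glue_stick [(array([ 0.3423, -0.184 , -0.0004]), 0.9)]
top [[394.239814399826, 0.0, 282.7611315372374], [0.0, 394.239814399826, 201.44357742552907], [0.0, 0.0, 1.0]] [[ 0.0044 -0.999   0.0445  0.5414]
 [-0.9998 -0.0036  0.017  -0.0182]
 [-0.0168 -0.0445 -0.9989  1.0194]
 [ 0.      0.      0.      1.    ]]
jig [(array([ 0.5675, -0.0284,  0.0014]), 0.77)]
pin [(array([0.5373, 0.2489, 0.047 ]), 0.44)]
pin_stand [(array([0.5365, 0.2477, 0.0016]), 0.56)]
pin_tip []
lid_hole [(array([ 0.5697, -0.0224,  0.1824]), 0.58)]
lid_hinge [(array([ 0.659 , -0.0074,  0.0307]), 0.96)]
base_hole [(array([ 0.4877, -0.0433,  0.0338]), 0.61)]
label_roll [(array([ 0.4574, -0.2506,  0.0015]), 0.75)]
glue_bottle [(array([ 0.7897,  0.2172, -0.0001]), 0.96)]
tape_brown [(array([ 0.6816, -0.2589, -0.0024]), 0.73)]
glue_stick [(array([ 0.3409, -0.1924, -0.0014]), 0.76)]
```

View pics/a.png

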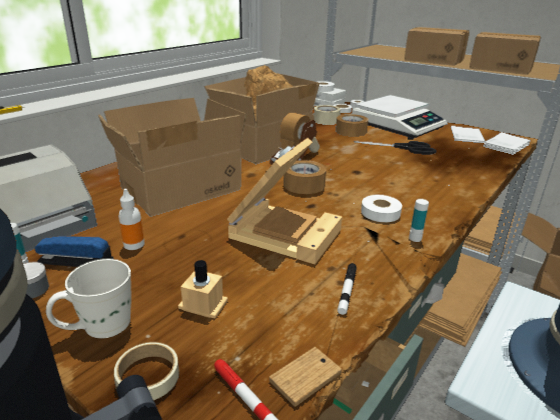

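View pics/b.png

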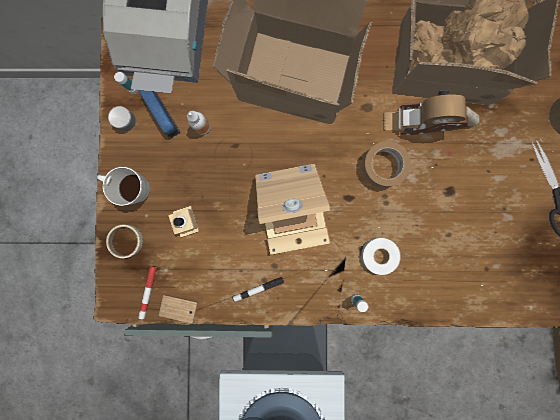

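The scene view shows the lid about 55° open, hole ring at px (293,205) in the top view, pin and stand at top px (180,220). The networks' points fit these. Now wrist views over the stand and the jig.

```bash
cat > h.py <<'E'
from bench import arm
import cv2,numpy as np
from scipy.spatial.transform import Rotation as R
np.set_printoptions(precision=4,suppress=True)
def down(yaw,flip=True): return (R.from_euler('z',yaw+(np.pi if flip else 0))*R.from_euler('x',np.pi)).as_rotvec()
def look(names,cam='wrist'):
    d=arm.snapshot(cam)
    for n in names: print(cam,n,[(np.round(q['location'],4),round(q['confidence'],2)) for q in arm.spot_point(n,cam)[:2]],[(np.round(q['location'],4)) for q in arm.find_in(n,cam)[:1]])
    return d
def ray(d,px):  # fisheye wrist ray: origin, direction
    K=np.array(d['intrinsics']);T=np.array(d['extrinsics'])
    p=np.array([(px[0]-K[0,2])/K[0,0],(px[1]-K[1,2])/K[1,1]]);r=np.linalg.norm(p)
    v=np.r_[p/max(r,1e-9)*np.sin(r),np.cos(r)];return T[:3,3],T[:3,:3]@v
def st():
    s=arm.read_state();print('t',round(s['t'],2),'pos',s['ee_pos'],'F',s['contact_force'],'w',s['grip_width'],'gf',s['gripper_force']);return s
E
python3 - <<'E'
from h import *
for f in(0,1):
    for p in([.537,.249,.22],[.6,-.02,.25]): print(f,arm.inverse_kinematics(p,down(.184,f)))
f=True
arm.move_ptp([.51,.249,.22],down(.184,f));st()
d=look(["pin","pin_stand"]);cv2.imwrite("pics/w1.png",d['image']);np.savez("w1",**d)
arm.move_linear([.55,.22,.22]);d=look(["pin","pin_stand"]);np.savez("w2",**d)
print(d['intrinsics'],d['extrinsics']);st()
E
```

```text
0 [-0.9643  0.3816  0.6055  1.7787 -0.2458  1.0574 -1.6574]
0 [-0.6074  0.3994  0.771   1.7293 -0.3033  1.1364 -1.1331]
1 [-0.5402  0.3421  0.0447  1.7542 -0.0173  1.0457  1.2654]
1 [-0.3583  0.3435  0.42    1.716  -0.1536  1.1146  1.8627]
t 2.97 pos [0.5096 0.2503 0.2201] F [ 0.0383 -0.0965  1.0057] w 0.08560404673854229 gf 0.0
wrist pin [(array([0.5317, 0.2507, 0.053 ]), 0.66)] [array([0.5278, 0.247 , 0.0853])]
wrist pin_stand [(array([ 0.5342,  0.2503, -0.0015]), 0.63)] [array([0.5234, 0.2445, 0.0488])]
wrist pin [(array([0.5319, 0.2512, 0.0514]), 0.81)] [array([0.529 , 0.2493, 0.0876])]
wrist pin_stand [(array([0.5364, 0.2531, 0.001 ]), 0.69)] [array([0.5246, 0.2448, 0.0495])]
[[325.1923   0.     274.1896]
 [  0.     325.1923 201.5807]
 [  0.       0.       1.    ]] [[-0.1822  0.9425  0.28    0.4775]
 [ 0.9833  0.1745  0.0526  0.2065]
 [ 0.0007  0.2849 -0.9585  0.3625]
 [ 0.      0.      0.      1.    ]]
t 3.95 pos [0.5492 0.2209 0.2201] F [ 0.632   0.1987 -0.1577] w 0.08532136882786852 gf 0.0
```

View pics/w1.png

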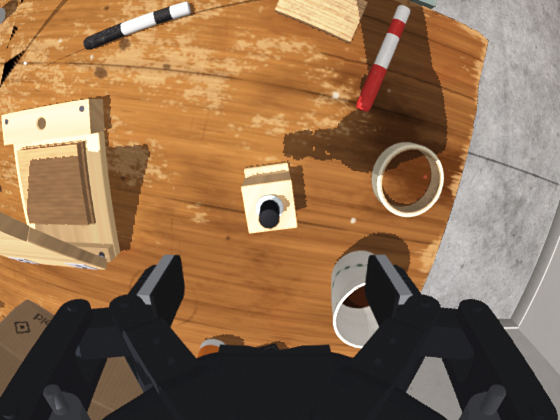

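```bash
python3 - <<'E'
from h import *
def blob(im,c,thr=60,w=22):
    x,y=c;sub=im[y-w:y+w,x-w:x+w].max(2)<thr
    n,l,s,cen=cv2.connectedComponentsWithStats(sub.astype(np.uint8))
    k=1+np.argmax(s[1:,4]);return cen[k]+[x-w,y-w],s[k]
K=np.array([[394.2398,0,282.7611],[0,394.2398,201.4436],[0,0,1]])
T=np.array([[0.0044,-0.999,0.0445,0.5414],[-0.9998,-0.0036,0.017,-0.0182],[-0.0168,-0.0445,-0.9989,1.0194]])
c,s=blob(cv2.imread("pics/b.png"),(180,222),w=14);print(c,s)
v=T[:,:3]@np.linalg.inv(K)@np.r_[c,1];L=[(T[:,3],v/np.linalg.norm(v))]
# scene
K2=np.array([[442.674,0,270.9577],[0,442.674,204.338],[0,0,1]]);T2=np.array([[-.7807,-.2977,.5494,.0803],[-.6248,.3555,-.6951,.6432],[.0116,-.886,-.4635,.505]])
c,s=blob(cv2.imread("pics/a.png"),(201,273));print(c,s)
v=T2[:,:3]@np.linalg.inv(K2)@np.r_[c,1];L.append((T2[:,3],v/np.linalg.norm(v)))
d=dict(np.load("w1.npz"));c,s=blob(d['image'],(269,212));print(c,s);L.append(ray(d,c))
d=dict(np.load("w2.npz"))
T=d['extrinsics'];p=T[:3,:3].T@(np.array([.535,.25,.07])-T[:3,3]);th=np.arctan2(np.hypot(*p[:2]),p[2]);g=p[:2]/np.hypot(*p[:2])*th*325.19+[274.19,201.58];print('pred',g)
c,s=blob(d['image'],tuple(g.astype(int)),w=28);print(c,s);L.append(ray(d,c))
def tri(L):
    A=0;b=0
    for o,v in L: P=np.eye(3)-np.outer(v,v);A=A+P;b=b+P@o
    return np.linalg.solve(A,b)
print(tri(L[:2]),tri(L[2:]),tri(L))
for o,v in L: print(o+v*(.07-o[2])/v[2])
E
```

```text
[178.1912 221.3235] [ 8 10 10  8 68]
[200.6336 270.7241] [ 16   9  12  22 232]
[269.4925 213.5875] [ 13  10  19  28 400]
pred [308.9537 178.231 ]
[309.1186 179.0512] [ 19  17  22  26 430]
[0.5351 0.2502 0.0719] [0.536  0.2506 0.0688] [0.5351 0.2502 0.0719]
[0.5347 0.2504 0.07  ]
[0.5375 0.2487 0.07  ]
[0.5357 0.2506 0.07  ]
[0.5357 0.2503 0.07  ]
```

Knob is at (0.5355, 0.2504), mid-height 0.070, as it must be. Now fold the lid.

```bash
python3 - <<'E'
from h import *
yaw=.184;H=np.array([.6598,-.008,.034]);Rz=R.from_euler('z',yaw).as_matrix();o=down(yaw)
def P(x,z): return H+Rz@np.array([x,0,z])
def C(th,r=.125): return P(-r*np.cos(th)+.014*np.sin(th)+.011, r*np.sin(th)+.014*np.cos(th))
arm.close_gripper()
arm.move_linear([.55,.22,.29],vel=.3)
arm.move_ptp(P(-.015,.26),o)
arm.move_linear(P(-.015,.125),vel=.2);st()
for th in (.94,.8,.65,.5,.35,.2,.1,.03):
    arm.move_linear(C(th),vel=.12)
    s=st()
    if np.linalg.norm(s['contact_force'])>25: break
d=arm.snapshot("scene");cv2.imwrite("pics/s2.png",d['image'])
E
```

```text
t 6.91 pos [ 0.6459 -0.01    0.1602] F [ 0.438   0.1163 -0.1728] w -0.00027764903729822146 gf 0.0
t 7.39 pos [ 0.6104 -0.0173  0.1446] F [ 0.5351 -0.4838  0.3305] w 0.0001573679721385746 gf 0.0
t 7.69 pos [ 0.5952 -0.02    0.1336] F [ 0.7049 -0.7014  1.035 ] w -8.002742554540577e-05 gf 0.0
t 8.0 pos [ 0.5812 -0.0226  0.1207] F [ 0.6067  0.3889 -1.5493] w -0.0003982792227592122 gf 0.0
t 8.31 pos [ 0.5694 -0.0248  0.1062] F [ 0.439  -0.0098  0.041 ] w 0.00032815534294593045 gf 0.0
t 8.62 pos [ 0.5599 -0.0266  0.09  ] F [0.0203 0.0565 0.3262] w -0.00020789844023488127 gf 0.0
t 8.93 pos [ 0.5529 -0.0279  0.0726] F [ 0.3479  0.1923 -0.1466] w 0.00010993685252747132 gf 0.0
t 9.18 pos [ 0.5497 -0.0284  0.0605] F [-0.5288 -0.7071  1.0748] w -0.00029304121819514225 gf 0.0
t 9.43 pos [ 0.5482 -0.0287  0.0518] F [ 0.0015  0.5121 -0.5616] w -0.000274979138062512 gf 0.0
```

View pics/s2.png

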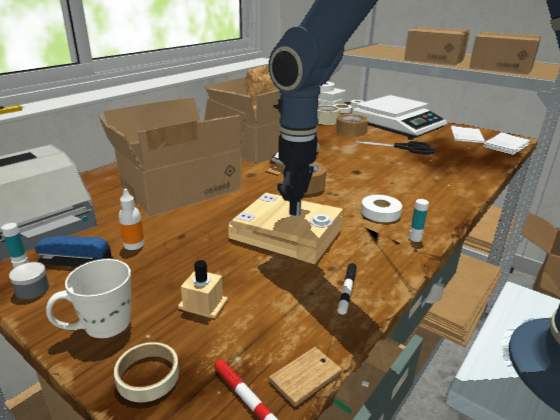

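The picture shows the board down and nearly shut, collar at px (321,220). Press until the force rises, then look at the hole from the wrist.

```bash
python3 - <<'E'
from h import *
s=arm.read_state();p=np.array([.5482,-.0287,.0515])
while p[2]>.036:
    p[2]-=.0015;arm.move_linear(p,vel=.03);s=st()
    if s['contact_force'][2]>9: break
arm.wait(.3);st()
arm.move_linear(p+[0,0,.06],vel=.2)
arm.ungrasp()
arm.move_linear([.52,-.03,.22],vel=.3);st()
d=look(["lid_hole","lid_hinge","jig","base_hole"]);np.savez("w3",**d);cv2.imwrite("pics/w3.png",d['image'])
m=arm.masks_of("collar","wrist");print([(q['confidence'],q['mask'].sum(),np.argwhere(q['mask']).mean(0)[::-1]) for q in m])
look(["lid_hole","jig"],"top");d=look(["lid_hole"],"scene")
E
```

```text
t 9.73 pos [ 0.5484 -0.0287  0.0502] F [-0.3833 -0.193   0.3715] w 0.00032022514187053674 gf 0.13741926617512945
t 9.98 pos [ 0.5481 -0.0287  0.0484] F [-0.726   0.163  -0.6302] w -0.00010044716865659703 gf 0.023086120095512364
t 10.23 pos [ 0.5482 -0.0287  0.048 ] F [-3.7561  0.1065  9.1018] w 5.993405681562157e-05 gf 4.53015404404141
t 10.53 pos [ 0.5482 -0.0287  0.048 ] F [-2.4315 -0.246   9.6284] w 0.00021712620164242172 gf 4.475421206007013
t 12.31 pos [ 0.5201 -0.03    0.221 ] F [-0.7778  0.234  -0.0896] w 0.08541368046870475 gf 0.0
wrist lid_hole [(array([ 0.4872, -0.0368,  0.0469]), 0.94)] [array([ 0.5501, -0.0258,  0.0462])]
wrist lid_hinge [(array([ 0.6584, -0.0074,  0.0324]), 0.91)] [array([ 0.5534, -0.0245,  0.0499])]
wrist jig [(array([ 0.5685, -0.0225,  0.0009]), 0.74)] [array([ 0.5508, -0.0243,  0.0484])]
wrist base_hole [(array([ 0.4859, -0.0405,  0.0357]), 0.79)] [array([ 0.5437, -0.0271,  0.0516])]
[(0.65, np.int64(653), array([269.5161, 149.4717]))]
top lid_hole [] [array([ 0.6114, -0.0222,  0.0514])]
top jig [] [array([ 0.6212, -0.024 ,  0.0532])]
scene lid_hole [(array([ 0.4893, -0.0398,  0.0467]), 0.92), (array([ 0.5691, -0.023 , -0.0043]), 0.27)] [array([ 0.5507, -0.0101,  0.0474])]
```

View pics/w3.png

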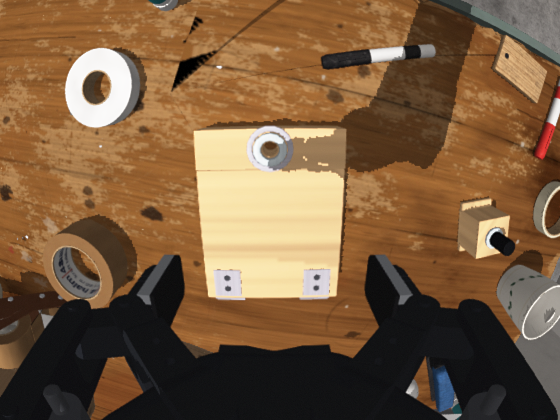

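Lid is shut with the collar at px (269,149). One more view on the way, then grasp the pin.

```bash
python3 - <<'E'
from h import *
d=dict(np.load("w3.npz"));a,v=ray(d,[269.5,149.5]);print('c1',a+v*(.055-a[2])/v[2])
o=down(.184)
arm.move_linear([.55,.03,.22],vel=.3)
d=arm.snapshot("wrist");m=arm.masks_of("collar","wrist")
for q in m[:2]:
    c=np.argwhere(q['mask']).mean(0)[::-1];a2,v2=ray(d,c);print(q['confidence'],q['mask'].sum(),c,'c2',a2+v2*(.055-a2[2])/v2[2])
    A=0;b=0
    for x,y in((a,v),(a2,v2)): P=np.eye(3)-np.outer(y,y);A=A+P;b=b+P@x
    print('tri',np.linalg.solve(A,b))
print(arm.spot_point("lid_hole","wrist")[:1])
k=[.5355,.2504]
arm.move_linear([*k,.15],vel=.3)
arm.move_linear([*k,.060],vel=.12);st()
arm.close_gripper(40);st()
arm.move_linear([*k,.125],vel=.12);st()
d=arm.snapshot("wrist");cv2.imwrite("pics/w4.png",d['image']);np.savez("w4",**d)
E
```

```text
c1 [ 0.4885 -0.0406  0.055 ]
0.94 677 [211.6352 108.6352] c2 [ 0.4892 -0.04    0.055 ]
tri [ 0.4892 -0.0406  0.0513]
[{'location': [0.4911, -0.0396, 0.0471], 'confidence': 0.64}]
t 15.56 pos [0.5362 0.2505 0.0607] F [-0.2639 -0.2091  0.8341] w 0.08548379814883011 gf 0.0
t 16.18 pos [0.5357 0.2504 0.0603] F [-0.6126 -0.1336  3.1783] w 0.01846003323827878 gf 39.18208624818362
t 16.87 pos [0.5349 0.2502 0.1244] F [-0.1617  0.1043 -0.4197] w 0.018921617861101303 gf 39.104158461559564
```

View pics/w4.png

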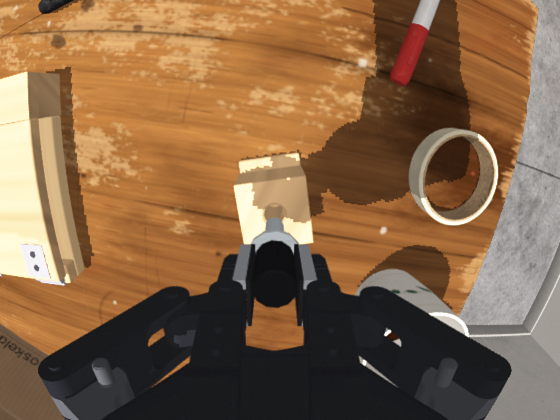

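Pin is held: shank at px (274,215) beneath the flange, knob between the pads. Carry it above the collar and compare tip with hole.

```bash
python3 - <<'E'
from h import *
h=np.array([.489,-.0403])
arm.move_linear([.5355,.2504,.15],vel=.2)
print(arm.inverse_kinematics([*h,.15],down(.184)))
arm.move_linear([*h,.15],vel=.3)
arm.move_linear([*h,.124],vel=.1);st()
w=look(["pin_tip","pin","lid_hole"]);s=look(["pin_tip","pin","lid_hole"],"scene");t=look(["pin_tip","pin"],"top")
np.savez("w5",**w)
for q in arm.masks_of("pin","scene")[:1]: m=q['mask'];print(m.sum());np.save("m5",m)
a=cv2.resize(w['image'][90:290,170:370],(400,400));b=cv2.resize(s['image'][130:250,260:380],(400,400),interpolation=cv2.INTER_CUBIC)
cv2.imwrite("pics/w5.png",np.hstack([a,b]))
E
```

```text
[-0.1339  0.2648  0.1539  2.0569 -0.0547  0.8237  1.8067]
t 18.73 pos [ 0.4889 -0.0393  0.1237] F [ 0.5188 -0.6276 -0.3211] w 0.018817184628481514 gf 39.140330735826865
wrist pin_tip [(array([ 0.4894, -0.0407,  0.0689]), 0.73)] [array([ 0.4841, -0.0408,  0.1419])]
wrist pin [(array([ 0.4875, -0.0376,  0.1153]), 0.87)] [array([ 0.479 , -0.0401,  0.1434])]
wrist lid_hole [(array([ 0.6852, -0.2558,  0.0016]), 0.59), (array([ 0.4899, -0.0366,  0.0455]), 0.55)] [array([ 0.5022, -0.029 ,  0.0497])]
scene pin_tip [(array([ 0.4857, -0.0398,  0.0696]), 0.69)] [array([ 0.4845, -0.0387,  0.1033])]
scene pin [(array([ 0.4886, -0.0407,  0.1182]), 0.5)] [array([ 0.4871, -0.0365,  0.1033])]
scene lid_hole [(array([ 0.4889, -0.0404,  0.0459]), 0.58)] [array([ 0.5545, -0.0097,  0.0484])]
top pin_tip [(array([ 0.4576, -0.253 , -0.0001]), 0.24)] [array([ 0.456 , -0.2492,  0.0248])]
top pin [] []
108
```

View pics/w5.png

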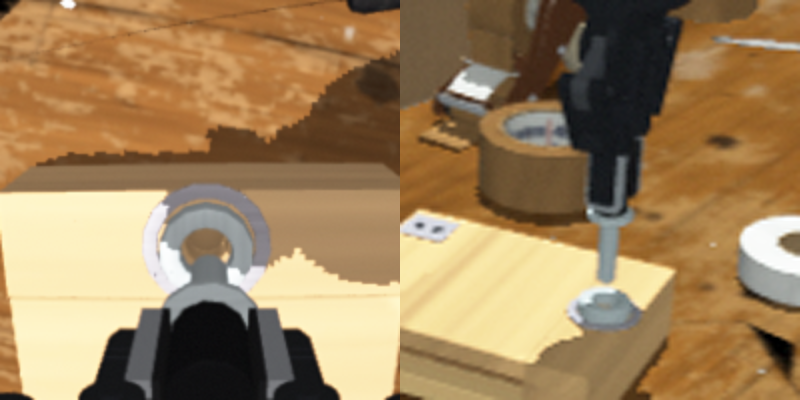

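Left: shank px x≈274 is in line with the collar's centre. Right: tip stands straight above the collar. Go down with force watch.

```bash
python3 - <<'E'
from h import *
p=np.array([.489,-.0403,.108])
arm.move_linear(p,vel=.1);arm.wait(.2);s=st()
while p[2]>.072:
    p[2]-=.002;arm.move_linear(p,vel=.03);s=arm.read_state()
    f=s['contact_force'];print(p[2].round(4),s['ee_pos'],f)
    if f[2]>8 or np.hypot(f[0],f[1])>8: break
st()
E
```

```text
t 20.24 pos [ 0.4893 -0.0403  0.1084] F [ 0.2757  0.221  -1.1249] w 0.018722058505190244 gf 39.14252921123989
0.106 [ 0.489  -0.0403  0.106 ] [-0.4111 -0.2876 -1.8022]
0.104 [ 0.4889 -0.0403  0.1039] [-1.37   -0.4671 -0.9412]
0.102 [ 0.4889 -0.0403  0.1018] [-0.142   1.3255 -0.7525]
0.1 [ 0.4889 -0.0403  0.0999] [-0.4238  0.0379 -0.1733]
0.098 [ 0.4889 -0.0403  0.0979] [-0.9885  0.6408 -0.971 ]
0.096 [ 0.4889 -0.0403  0.0958] [ 0.2485 -0.0772 -1.1541]
0.094 [ 0.4889 -0.0403  0.0938] [ 0.1464  0.0123 -0.8878]
0.092 [ 0.4889 -0.0403  0.0918] [0.1632 0.0388 0.048 ]
0.09 [ 0.4889 -0.0403  0.0899] [-0.9451  0.5749 -0.9601]
0.088 [ 0.4889 -0.0403  0.0879] [0.4881 0.4275 0.2054]
0.086 [ 0.4889 -0.0403  0.0858] [-0.0894 -0.2502 -0.6731]
0.084 [ 0.4889 -0.0403  0.0839] [ 0.3672  0.5626 -0.3897]
0.082 [ 0.4889 -0.0403  0.0819] [ 0.2863  0.2711 -0.1689]
0.08 [ 0.4889 -0.0403  0.0799] [ 0.3955  0.2117 -1.2256]
0.078 [ 0.4889 -0.0403  0.0778] [-0.412  -0.1114 -0.9313]
0.076 [ 0.4889 -0.0403  0.0759] [-0.5714  0.65   -0.3874]
0.074 [ 0.4889 -0.0403  0.0739] [ 0.4499 -0.0471 -0.5101]
0.072 [ 0.4889 -0.0403  0.0719] [ 0.4396 -0.4764 -1.2983]
t 24.74 pos [ 0.4889 -0.0403  0.0719] F [ 0.4396 -0.4764 -1.2983] w 0.01872705552129056 gf 39.143840982578695
```

Clean insertion. Press the collar in.

```bash
python3 - <<'E'
from h import *
arm.wait(.3);arm.close_gripper(70)
p=np.array([.489,-.0403,.072])
while p[2]>.052:
    p[2]-=.001;arm.move_linear(p,vel=.02);s=arm.read_state();f=s['contact_force'];print(p[2].round(4),s['ee_pos'],f)
    if f[2]>14 or np.hypot(f[0],f[1])>12: break
arm.wait(.4);st()
w=look(["pin"]);s=arm.snapshot("scene")
a=cv2.resize(w['image'][90:290,170:370],(400,400));b=cv2.resize(s['image'][130:250,260:380],(400,400),interpolation=cv2.INTER_CUBIC)
cv2.imwrite("pics/w6.png",np.hstack([a,b]))
E
```

```text
0.071 [ 0.4889 -0.0403  0.0709] [-0.5702  0.901  -1.4401]
0.07 [ 0.4889 -0.0403  0.0699] [ 0.3899 -0.5135 -1.1733]
0.069 [ 0.4889 -0.0403  0.0689] [-0.2358 -0.4885 -0.9236]
0.068 [ 0.4892 -0.0403  0.0682] [-0.6398  0.6827  1.1889]
0.067 [ 0.4892 -0.0403  0.0671] [ 0.014  -0.4954  1.3924]
0.066 [ 0.4892 -0.0403  0.0661] [-0.3449  0.7421  3.5084]
0.065 [ 0.4892 -0.0403  0.0651] [0.7659 0.6193 4.102 ]
0.064 [ 0.4892 -0.0403  0.0641] [ 0.1468 -0.1527  3.9704]
0.063 [ 0.4892 -0.0403  0.0631] [0.3492 0.8473 4.7521]
0.062 [ 0.4892 -0.0403  0.0621] [-0.9812 -0.1515  5.9715]
0.061 [ 0.4892 -0.0403  0.0612] [-0.5294 -0.2983  6.4965]
0.06 [ 0.4892 -0.0403  0.0603] [-0.5738 -0.2738  6.7691]
0.059 [ 0.4892 -0.0403  0.06  ] [-2.0111  0.6994 14.8157]
t 28.91 pos [ 0.4892 -0.0403  0.06  ] F [-3.3327  0.1032 12.8721] w 0.017824537198092377 gf 70.26262890547514
wrist pin [(array([ 0.4835, -0.0399,  0.0512]), 0.76)] [array([ 0.4778, -0.0383,  0.0835])]
```

View pics/w6.png

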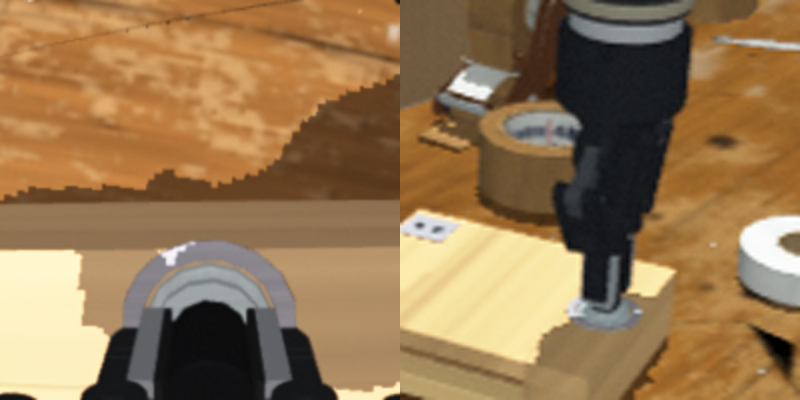

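The flange sits on the collar, flush with the ring; the force rose along the spring curve to the hard stop at exactly the expected height. Hand in.

```bash
python3 -c "
from h import *
st();print(arm.finish_job())"
```

```text
t 29.11 pos [ 0.4892 -0.0403  0.06  ] F [-2.5827  0.3011 13.1439] w 0.01797906654750115 gf 70.26192521676421
the job is handed in; nothing more can be done
None
```

I handed the job in at about 29 s: the board is shut and the pin is through both boards, with the collar flush at its stop and the pin still gripped and pressed down at about 13 N. The judge's result was not shown.

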